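# Change over the tilt-out bins at the potting table

### The arm

A 6-joint arm with a two-finger parallel gripper is mounted at the origin on the work surface. World frame = base frame: x ahead of the robot, y to its left, z up, the work surface at z = 0. Lengths are in m, angles in rad, forces in N, time in s.
With the tool pointing down it reaches from about 0.25 to 0.725 m from the base axis. Payload 4 kg.
Tool frame: the origin (TCP) lies midway between the tips of the shut fingers; the grasp point (between the pads) lies 19 mm behind it; y points along the fingers, z is the direction in which the jaws open and shut, and the axes are right-handed (so a half turn about y gives the same grasp; the last joint's range is limited). The gripper opens to 85 mm and grips with 20 to 120 N. Pads are 22 mm wide; open, the fingers measure 114 mm over their backs; the gripper's body (76 mm by 85 mm) begins 54 mm behind the grasp point. The pads swing forward as they close: fully open they stand 13 mm farther back than shut.
Start: joints at [1.257, 0.241, 0.005, 1.335, 0, 1.571], TCP at [0.154, 0.476, 0.231] pointing down, gripper open.
Joint ranges: [-2.72, 2.72], [-1.05, 1.87], [-1.09, 1.28], [-1.99, 2.15], [-1.42, 1.44], [-3.14, 3.14]. Speed limits (rad/s): [2.79, 2.79, 3.14, 3.14, 3.14, 3.14].

### API

Orientations are given as a unit quaternion [x, y, z, w].
In Python, from workcell import bot gives the robot as it stands. The module is installed in compiled form; this text tells all that it offers.
- The arm moves only by the shell command python3 -m handwheel 'ROWS' [OPENING]. ROWS is JSON, a list of rows, each a list of 6 numbers: the shift along the tool's x, y, z in units of 25 mm (1.0 is 25 mm), then the turn, a rotation vector about the tool's x, y, z in units of 10 degrees (1.0 is 10 degrees). A call has exactly 5 rows; each row is the pose to reach, as a shift and turn from the pose commanded when the call began, along the tool's axes at that moment; what a row does not reach only later rows make up. A row lasts 1/8 s, in which the tool goes at most 62.5 mm and 10.7 degrees, less where a joint would pass 70% of its speed; a pose out of reach is approached as far as the arm can. A call with a gripper value outside its range is refused whole. OPENING is the gripper command: -1 is shut, 1 is fully open, values between are in proportion, set as the call begins (- or left out, the last holds). The fingers move at their own pace and stop on an object; the grip force is fixed at half the most. Time passes only in rows, so rows that repeat a pose let the fingers close, or fill a call up. It gives the time, the measured TCP pose, the force and the opening at its end, in the units of the state.
- bot.get_obs(): the state, without advancing time (a new reading comes with each control period).
- bot.camera(name): name is "scene" or "top" or "wrist"; returns a dict with "color" (420x560x3 uint8, red, green, blue), "fx", "fy", "cx", "cy" (pixels), "rvec" (rotation vector, rad) and "tvec" (3), from world to camera coordinates, as OpenCV has them. Camera axes: x right, y down, z forward; pixel columns grow to the right and rows downward; lengths in m; the calibration is good to about 2 mm. A picture is of the moment at which its call begins. There is no depth.
- bot.job_done(): hands the job in, once; it reports no verdict.
The state is a dict: "clock": time; "joint_pos": joint angles; "joint_vel": joint speeds; "tau": joint torques, N m; "eef_pos": TCP position; "tool_rot": TCP orientation; "ft_force": force on the tool from outside, world axes, zero at the start; "ft_torque": the same for the moment, N m; "grip_width": finger opening in m.
Only numpy, scipy, OpenCV 4.12 (cv2) and the standard library are available. Lean on these libraries where they do the work, as an engineer would, in place of code of your own. Each camera call takes 0.05 s, during which the arm holds its last target.

### The job

Three tilt-out bins stand in a row on a board at the potting table. First push the narrow bin that has been left hanging open back until it clicks fully shut; then tip the wide bin forward as far as it goes and leave it open. The other narrow bin stays shut.

Things in the scene. Friction and masses are not known exactly. Their poses are not given: they have to be found in the camera images.
- rack: Plywood board, top 15 mm up, bearing three beige bins in dark grey cases in one row, any order, 118 mm between middles, all tipping towards the robot. Origin: on the table, mid-row, under the plane of the case fronts (= backs of shut panels); y along the row, x to the back. Cases: 95 deep, top 137 mm above the table; 76 wide (narrow bins) or 112. The pivots are stiff: a bin stays where left.
- leftopen_tab (a point): Narrow bin left tipped 0.28-0.5 rad. Point: middle of the top edge of its front panel (8 mm thick, 68 wide). z up the panel, y along the row, x to the back; panel faces at x = -4 and +4 mm. Pivot: line along y at x = +4, z = -160, 23 mm above the table. Tip = angle of z from vertical: 0 shut, 0.6 rad forward stop. Pushed shut, a catch resists (3-5 N at the tab) in the last .13 rad, then clicks.
- wide_tab (a point): Same point on the wide bin (panel 104 mm wide); other sizes, axes, pivot, stops and catch as leftopen_tab. Starts shut, edge 183 mm above the table. The panel's top 46 mm stand above the case as a grip tab 84 mm wide (48 on narrow bins), with free air in front and behind: pinch it from above, or pull with shut fingers lowered behind it. Freeing the catch takes 3-5 N.
- spare_tab (a point): Same point on the other narrow bin, which is alike in all sizes to the one left open. It starts shut and is to stay so.

How it is judged:
By the outcome, as a careful person would: the job done as asked, in the order asked, and still so for the second after the job is handed in, with the robot touching nothing.
It also fails if it takes over 40 s, if anything falls off the work surface, if the arm or the gripper's body presses on something with over 40 N, if the wrist force passes 120 N, or if a joint passes its speed limit or range.

## Working session

There is one attempt and no reset: what is moved stays moved. The work goes in short steps, Python scripts to look and compute and a shell command to move; the robot and the scene stay as the last step left them, time stands still between calls to the robot, and variables do not carry over. Pictures are saved under pics/ and viewed, and the job is handed in when it is done.

```bash
mkdir -p pics; python3 - <<'E'
from workcell import bot
import cv2
o=bot.get_obs()
print({k:(o[k]) for k in ("clock","eef_pos","tool_rot","ft_force","grip_width")})
for n in("scene","top"):
    c=bot.camera(n); cv2.imwrite(f"pics/{n}0.png",c["color"][:,:,::-1]); print(n,c["fx"],c["cx"],c["cy"],c["rvec"],c["tvec"])
E
```

```text
{'clock': 0.0, 'eef_pos': array([0.15415155, 0.47498939, 0.23042383]), 'tool_rot': array([ 0.69913832, -0.11061183,  0.11038826, -0.69769984]), 'ft_force': array([0.05568439, 0.27513517, 0.34809736]), 'grip_width': 0.08555074368529783}
scene 527.5343646595577 274.74077962180627 210.20941061890875 [ 1.98949431  1.64954874 -0.55910903] [-0.14960448 -0.40905785  1.28390642]
top 469.6644206477379 280.6959005682933 211.67241597050145 [ 2.20142723 -2.19424678  0.09059934] [0.00193454 0.62970211 0.86033604]
```

View pics/scene0.png

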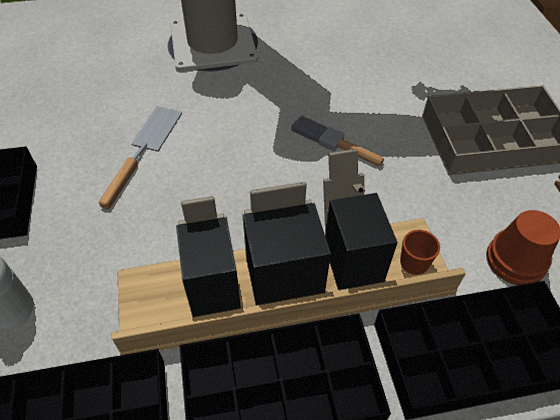

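View pics/top0.png

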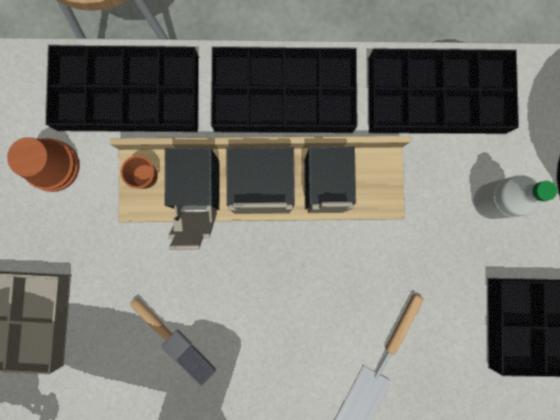

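The scene view is from behind the rack and the top view has +x up. The open narrow bin is at about (190,225) in the top view, on the robot's left. The wide bin is in the middle at (261,205) and the shut narrow one is on the right at (331,203). I'll zoom in next.

```bash
python3 - <<'E'
import cv2
a=cv2.imread("pics/top0.png")[130:270,100:420]
b=cv2.imread("pics/scene0.png")[140:330,160:410]
cv2.imwrite("pics/topz.png",cv2.resize(a,None,fx=2.5,fy=2.5,interpolation=cv2.INTER_CUBIC))
cv2.imwrite("pics/scz.png",cv2.resize(b,None,fx=3,fy=3,interpolation=cv2.INTER_CUBIC))
E
```

```text
(no output)
```

View pics/topz.png

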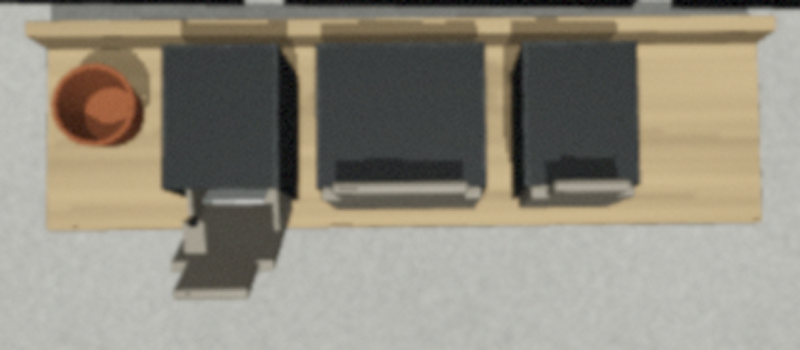

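View pics/scz.png

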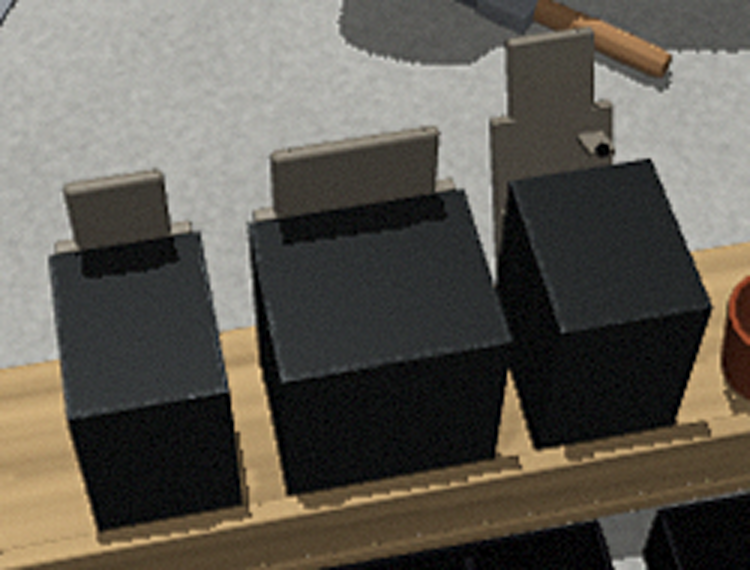

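```bash
cat > h.py <<'E'
import numpy as np, cv2
from workcell import bot
def cam(c):
    K=np.array([[c["fx"],0,c["cx"]],[0,c["fy"],c["cy"]],[0,0,1]]); R=cv2.Rodrigues(np.array(c["rvec"]))[0]; return K,R,np.array(c["tvec"]).reshape(3)
def plane(c,uv,z):
    K,R,t=cam(c); o=-R.T@t; d=R.T@np.linalg.inv(K)@np.array([*uv,1.]); return o+d*(z-o[2])/d[2]
def tri(c1,u1,c2,u2):
    P=[]
    for c in(c1,c2):
        K,R,t=cam(c); P.append(K@np.c_[R,t])
    X=cv2.triangulatePoints(P[0],P[1],np.array(u1,float).reshape(2,1),np.array(u2,float).reshape(2,1)); return (X[:3]/X[3]).ravel()
E
python3 - <<'E'
from h import *
np.set_printoptions(precision=4,suppress=True)
T=bot.camera("top");S=bot.camera("scene")
tz=lambda p:(100+p[0]/2.5-.3,130+p[1]/2.5-.3)
sz=lambda p:(160+p[0]/3-.3,140+p[1]/3-.3)
for n,p in dict(wide=[(317,43),(484,43),(486,188),(318,188)],left=[(162,44),(279,44),(278,190),(162,190)],right=[(522,43),(635,43),(637,187),(522,187)]).items():
    print(n,[plane(T,tz(q),.137)[:2] for q in p])
for n,a,b in [("open y+",(175,294),(592,31)),("open y-",(249,294),(507,40)),("wide y+",(334,186),(436,131)),("wide y-",(468,184),(273,154)),("spare y+",(556,184),(160,173)),("spare y-",(630,184),(66,186))]:
    print(n,tri(T,tz(a),S,sz(b)),plane(T,tz(a),.183)[:2])
E
```

```text
wide [array([0.7281, 0.0951]), array([ 0.7288, -0.0142]), array([ 0.6333, -0.0156]), array([0.6329, 0.0935])]
left [array([0.7267, 0.1961]), array([0.7272, 0.1199]), array([0.6315, 0.1194]), array([0.6312, 0.1943])]
right [array([ 0.7289, -0.0392]), array([ 0.7294, -0.1136]), array([ 0.6344, -0.1143]), array([ 0.6341, -0.0391])]
open y+ [0.5644 0.1787 0.1658] [0.5646 0.1748]
open y- [0.5645 0.1325 0.1682] [0.5647 0.1302]
wide y+ [0.6305 0.0791 0.1828] [0.6306 0.0794]
wide y- [ 0.632  -0.0019  0.1852] [ 0.6321 -0.0025]
spare y+ [ 0.6323 -0.0563  0.1836] [ 0.6324 -0.0564]
spare y- [ 0.6325 -0.1012  0.1844] [ 0.6325 -0.1018]
```

```bash
cat >> h.py <<'E'
from scipy.spatial.transform import Rotation as Ro
np.set_printoptions(precision=3,suppress=True)
def to(target,Rt=None,cmd=None):
    """units from the measured pose"""
    o=bot.get_obs(); R=Ro.from_quat(o["tool_rot"])
    print("t",o["clock"],"pos",o["eef_pos"],"F",o["ft_force"],"w",o["grip_width"]); print("shift",R.inv().apply(np.array(target)-o["eef_pos"])/.025)
    if Rt is None: Rt=Ro.from_matrix(np.array([[1,0,0],[0,0,1],[0,-1,0]]))
    print("turn",np.degrees((R.inv()*Rt).as_rotvec())/10)
E
python3 - <<'E'
from h import *
print(Ro.from_quat(bot.get_obs()["tool_rot"]).as_matrix())
to([.50,.157,.231]); to([.50,.157,.231],Ro.from_matrix(np.array([[-1,0,0],[0,0,-1],[0,-1,0]])))
E
```

```text
[[ 0.951 -0.     0.309]
 [-0.309 -0.001  0.951]
 [ 0.    -1.    -0.001]]
t 0.2 pos [0.154 0.475 0.231] F [-0.127 -0.603  0.048] w 0.08502997521572882
shift [17.085  0.001 -7.838]
turn [ 0.007 -1.798 -0.001]
t 0.2 pos [0.154 0.475 0.231] F [-0.127 -0.603  0.048] w 0.08502997521572882
shift [17.085  0.001 -7.838]
turn [ 0.001 16.202  0.01 ]
```

```bash
python3 -m handwheel '[[1.6,0,-0.7,0,-0.4,0],[3.4,0,-1.6,0,-0.8,0],[5.2,0,-2.4,0,-1.2,0],[7.0,0,-3.2,0,-1.6,0],[8.6,0,-3.9,0,-1.8,0]]' -1
python3 -c "
from h import *
to([.50,.157,.231])"
```

```text
clock: 0.82
eef_pos: [0.3297, 0.3151, 0.2312]
tool_rot: [0.707, 0.0, -0.0, -0.707]
ft_force: [1.1, 1.3, 0.3]
grip_width: -0.0002
t 0.825 pos [0.33  0.315 0.231] F [1.079 1.347 0.285] w -0.00020027821398372434
shift [ 6.802  0.01  -6.334]
turn [0.001 0.007 0.   ]
```

```bash
python3 -m handwheel '[[1.5,0,-1.4,0,0,0],[3.1,0,-2.9,0,0,0],[4.7,0,-4.4,0,0,0],[6.1,0.4,-5.7,0,0,0],[6.8,1.4,-6.3,0,0,0]]'
python3 -m handwheel '[[0,0.8,0,0,0,0],[0,1.5,0,0,0,0],[0,1.8,0,0,0,0],[0,1.8,0,0,0,0],[0,1.8,0,0,0,0]]'
python3 -c "
from h import *
to([.52,.157,.152])
c=bot.camera('wrist');cv2.imwrite('pics/w1.png',c['color'][:,:,::-1])
c=bot.camera('top');cv2.imwrite('pics/t1.png',c['color'][:,:,::-1])"
```

```text
clock: 1.45
eef_pos: [0.5014, 0.1573, 0.1968]
tool_rot: [-0.707, -0.0, -0.002, 0.707]
ft_force: [0.1, 1.0, -0.3]
grip_width: 0.0001
clock: 2.08
eef_pos: [0.4993, 0.1594, 0.1521]
tool_rot: [-0.707, -0.001, -0.0, 0.707]
ft_force: [0.7, -0.2, 0.2]
grip_width: -0.0002
t 2.075 pos [0.499 0.159 0.152] F [ 0.704 -0.208  0.201] w -0.00023688657541259773
shift [ 0.829  0.005 -0.095]
turn [-0.002  0.004  0.008]
```

View pics/w1.png

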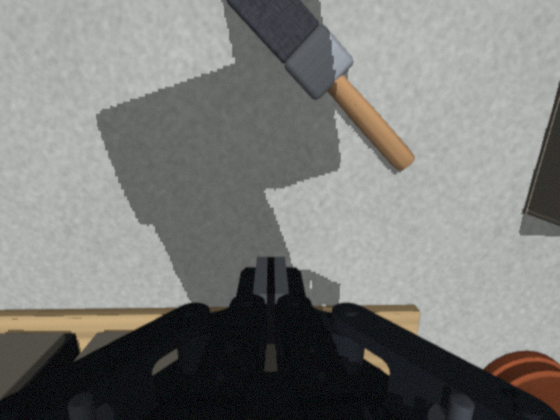

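The wrist camera only sees the table, the trowel and the fingers (tips at about (270,260)), so it doesn't help here. The fingers are in front of the open tab, and I'm starting the push.

```bash
python3 -m handwheel '[[0.6,0,-0.05,0,0,0],[1.2,0,-0.1,0,0,0],[1.7,0,-0.1,0,0,0],[2.2,0,-0.1,0,0,0],[2.7,0,-0.1,0,0,0]]'
python3 -m handwheel '[[0.3,0,0,0,0,0],[0.6,0,0,0,0,0],[0.9,0,0,0,0,0],[1.2,0,0,0,0,0],[1.4,0,0,0,0,0]]'
python3 -c "
from h import *
to([.612,.157,.152])
c=bot.camera('top');cv2.imwrite('pics/t2.png',c['color'][130:270,100:420,::-1].repeat(2,0).repeat(2,1))"
```

```text
clock: 2.8
eef_pos: [0.5667, 0.1566, 0.1514]
tool_rot: [-0.707, -0.0, 0.0, 0.707]
ft_force: [-0.7, 0.2, 1.0]
grip_width: -0.0
clock: 3.42
eef_pos: [0.5988, 0.1566, 0.1516]
tool_rot: [-0.707, 0.002, 0.002, 0.707]
ft_force: [-10.2, -1.0, 7.7]
grip_width: -0.0002
t 3.425 pos [0.599 0.157 0.152] F [-10.188  -1.004   7.728] w -0.0001512405632130778
shift [ 0.528 -0.021  0.014]
turn [-0.002  0.005 -0.034]
```

View pics/t2.png

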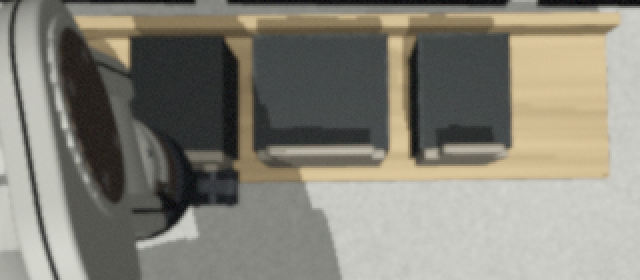

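The arm hides most of the tab at about (195,160), but it is nearly shut and pushing back with 10 N. I'll keep going in small steps.

```bash
python3 -m handwheel '[[0.1,0,0,0,0,0],[0.2,0,0,0,0,0],[0.3,0,0,0,0,0],[0.4,0,0,0,0,0],[0.5,0,0,0,0,0]]'
python3 -m handwheel '[[0.1,0,0,0,0,0],[0.15,0,0,0,0,0],[0.2,0,0,0,0,0],[0.2,0,0,0,0,0],[0.2,0,0,0,0,0]]'
python3 -c "
from h import *
to([.614,.157,.152])
c=bot.camera('scene');cv2.imwrite('pics/s2.png',c['color'][140:330,160:410,::-1].repeat(3,0).repeat(3,1))"
```

```text
clock: 4.1
eef_pos: [0.6136, 0.1565, 0.1511]
tool_rot: [0.707, -0.0, -0.0, -0.707]
ft_force: [-5.8, -0.0, 4.0]
grip_width: -0.0
clock: 4.72
eef_pos: [0.6137, 0.1565, 0.1512]
tool_rot: [0.707, -0.003, -0.004, -0.707]
ft_force: [-15.1, -0.5, 8.1]
grip_width: -0.0001
t 4.725 pos [0.614 0.157 0.151] F [-15.083  -0.491   8.127] w -7.033254220397882e-05
shift [ 0.01  -0.033  0.02 ]
turn [ 0.003  0.007 -0.058]
```

View pics/s2.png

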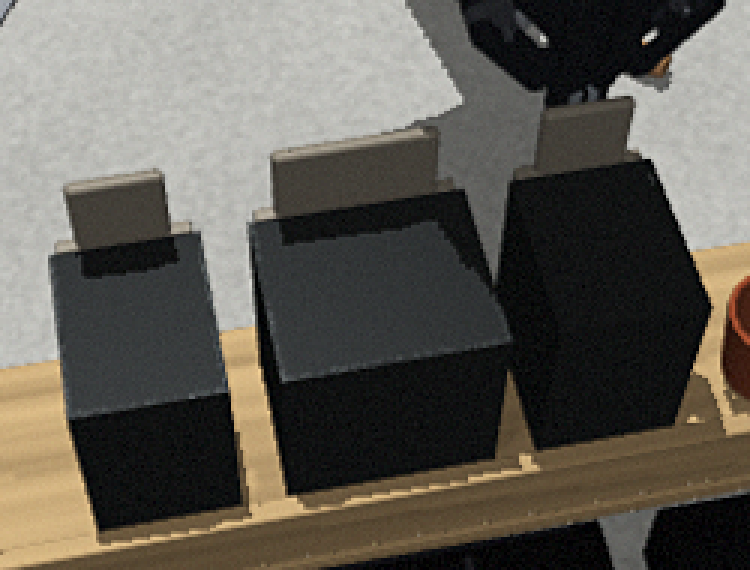

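The open bin's tab at (585,135) now stands like the spare's. The fingers have stopped at x = .6137 while the force rises, which means a hard stop. I'll press slightly more to confirm, then back off and lift.

```bash
python3 -m handwheel '[[0.1,0,0,0,0,0],[0.2,0,0,0,0,0],[0.2,0,0,0,0,0],[0.2,0,0,0,0,0],[0.2,0,0,0,0,0]]'
python3 -m handwheel '[[-0.5,0,0,0,0,0],[-1.2,0,0,0,0,0],[-2,0,0,0,0,0],[-2.5,-1,0,0,0,0],[-2.5,-2.4,0,0,0,0]]'
python3 -m handwheel '[[0,-1,0.5,0,0,0],[0,-1.6,2,0,0,0],[0,-1.6,3.5,0,0,0],[0,-1.6,4.5,0,0,0],[0,-1.6,4.7,0,0,0]]'
python3 -c "
from h import *
to([.66,.039,.23])
for n in('scene','top'):
  c=bot.camera(n);cv2.imwrite(f'pics/{n}3.png',c['color'][(140 if n=='scene' else 130):(330 if n=='scene' else 270),(160 if n=='scene' else 100):(410 if n=='scene' else 420),::-1].repeat(2,0).repeat(2,1))"
```

```text
clock: 5.4
eef_pos: [0.6139, 0.1565, 0.1512]
tool_rot: [0.707, -0.006, -0.008, -0.707]
ft_force: [-27.9, -1.2, 14.7]
grip_width: -0.0002
clock: 6.02
eef_pos: [0.56, 0.1563, 0.211]
tool_rot: [0.707, -0.001, -0.001, -0.707]
ft_force: [1.1, 0.5, -0.4]
grip_width: 0.0
clock: 6.65
eef_pos: [0.5611, 0.2753, 0.2505]
tool_rot: [0.707, 0.001, -0.001, -0.707]
ft_force: [-0.9, -0.8, -0.1]
grip_width: -0.0002
t 6.65 pos [0.561 0.275 0.251] F [-0.949 -0.819 -0.146] w -0.00020942624748557294
shift [ 3.936  0.826 -9.461]
turn [ 0.005  0.014 -0.004]
```

View pics/scene3.png

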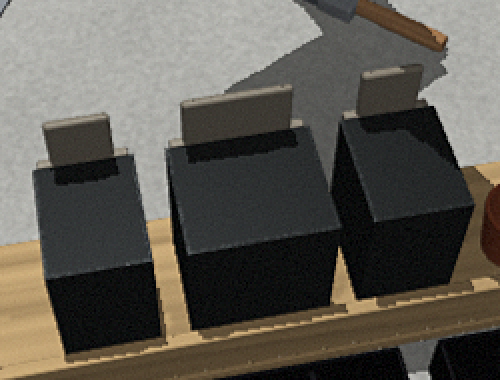

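View pics/top3.png

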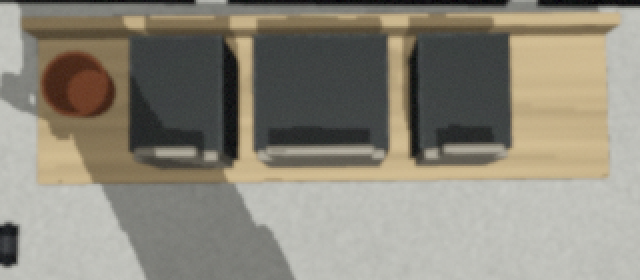

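All three tabs stand alike and shut: their top edges are at rows 152, 152 and 149 in the doubled top view, which matches the slight yaw of the row. Next I'm moving behind the wide tab.

```bash
python3 -m handwheel '[[0.7,0,-1.6,0,0,0],[1.5,0,-3.6,0,0,0],[2.3,0,-5.6,0,0,0],[3.2,0,-7.6,0,0,0],[3.9,0,-9.4,0,0,0]]'
python3 -c "
from h import *
to([.660,.039,.164])"
```

```text
clock: 7.38
eef_pos: [0.659, 0.0353, 0.2513]
tool_rot: [0.707, -0.001, 0.001, -0.707]
ft_force: [0.5, -0.3, -0.3]
grip_width: -0.0004
t 7.375 pos [0.659 0.035 0.251] F [ 0.529 -0.319 -0.284] w -0.0003667061996463148
shift [0.039 3.491 0.15 ]
turn [ 0.004 -0.013 -0.002]
```

```bash
python3 -m handwheel '[[0,0.8,0,0,0,0],[0,1.8,0,0,0,0],[0,2.8,0.0,0,0,0],[0,3.4,0,0,0,0],[0,3.45,0,0,0,0]]'
python3 -m handwheel '[[-0.2,0,0,0,0,0],[-0.4,0,0,0,0,0],[-0.5,0,0,0,0,0],[-0.6,0,0,0,0,0],[-0.7,0,0,0,0,0]]'
python3 -c "
from h import *
to([.62,.039,.163])
c=bot.camera('scene');cv2.imwrite('pics/s4.png',c['color'][140:330,160:410,::-1].repeat(3,0).repeat(3,1))"
```

```text
clock: 8.0
eef_pos: [0.6579, 0.0382, 0.1638]
tool_rot: [0.707, -0.001, -0.001, -0.707]
ft_force: [-0.6, 0.4, -1.0]
grip_width: -0.0002
clock: 8.62
eef_pos: [0.6428, 0.0392, 0.1659]
tool_rot: [-0.707, -0.002, -0.001, 0.707]
ft_force: [4.1, 0.2, -0.2]
grip_width: -0.0003
t 8.625 pos [0.643 0.039 0.166] F [ 4.084  0.218 -0.162] w -0.0002658201347406636
shift [-0.912  0.111 -0.009]
turn [-0.001  0.003  0.023]
```

View pics/s4.png

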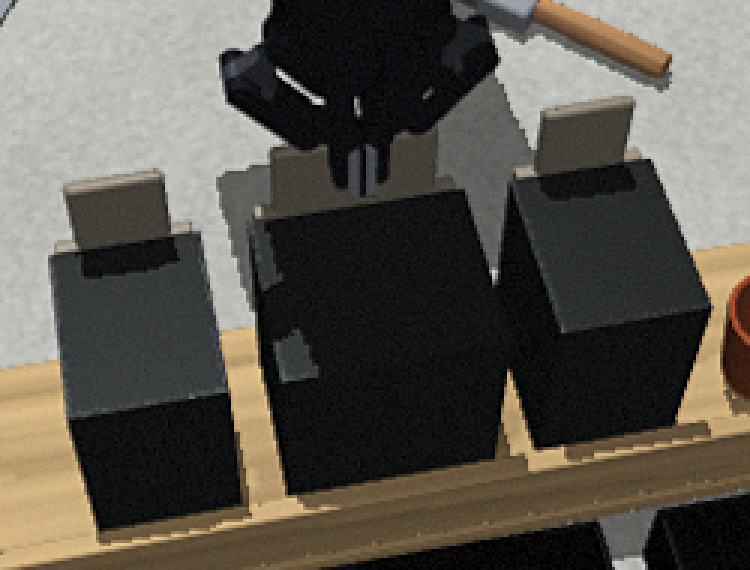

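The fingers at (360,180) are touching the back of the wide tab at 4 N. I'll pull along the arc.

```bash
python3 -m handwheel '[[-0.3,0,0,0,0,0],[-0.6,0,0,0,0,0],[-0.9,0.1,0,0,0,0],[-1.2,0.15,0,0,0,0],[-1.6,0.2,0,0,0,0]]'
python3 -m handwheel '[[-0.3,0.1,0,0,0,0],[-0.6,0.2,0,0,0,0],[-0.9,0.35,0,0,0,0],[-1.1,0.45,0,0,0,0],[-1.3,0.6,0,0,0,0]]'
python3 -c "
from h import *
to([.562,.039,.141])
c=bot.camera('scene');cv2.imwrite('pics/s5.png',c['color'][140:330,160:410,::-1].repeat(3,0).repeat(3,1))"
```

```text
clock: 9.3
eef_pos: [0.6005, 0.0391, 0.1597]
tool_rot: [-0.707, 0.0, 0.0, 0.707]
ft_force: [0.5, 0.4, -0.4]
grip_width: 0.0001
clock: 9.93
eef_pos: [0.5686, 0.0391, 0.145]
tool_rot: [-0.707, -0.0, 0.0, 0.707]
ft_force: [0.5, -0.4, 0.3]
grip_width: -0.0001
t 9.925 pos [0.569 0.039 0.145] F [ 0.475 -0.403  0.258] w -0.00011995086724849038
shift [-0.264  0.159 -0.003]
turn [-0.     0.002  0.002]
```

View pics/s5.png

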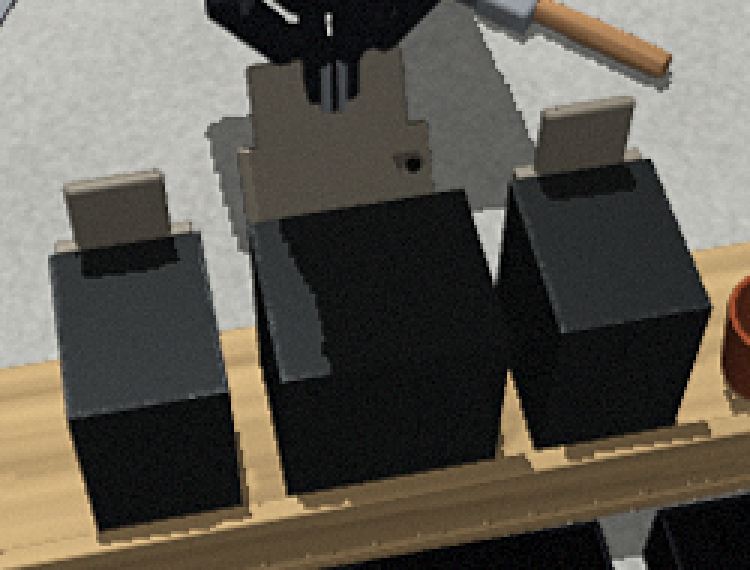

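The wide bin's tab at (330,95) has come well forward with the fingers behind it, and there's no stop force yet. I'll keep pulling gently until it reaches the stop.

```bash
python3 -m handwheel '[[-0.1,0.05,0,0,0,0],[-0.2,0.1,0,0,0,0],[-0.3,0.15,0,0,0,0],[-0.4,0.2,0,0,0,0],[-0.5,0.25,0,0,0,0]]'
python3 -m handwheel '[[-0.1,0.0,0,0,0,0],[-0.2,0.0,0,0,0,0],[-0.3,0,0,0,0,0],[-0.3,0,0,0,0,0],[-0.3,0,0,0,0,0]]'

```

```text
clock: 10.6
eef_pos: [0.5615, 0.0391, 0.1414]
tool_rot: [-0.707, -0.004, -0.004, 0.707]
ft_force: [11.0, -1.3, 4.7]
grip_width: 0.0002
clock: 11.22
eef_pos: [0.5601, 0.0393, 0.1433]
tool_rot: [-0.707, -0.009, -0.009, 0.707]
ft_force: [20.0, 0.2, -0.1]
grip_width: 0.0001
```

The force rises to 20 N with no forward motion, and the contact geometry gives about 0.6 rad, so the bin is at the stop. I'll back off, lift clear and check.

```bash
python3 -m handwheel '[[0.4,0,0,0,0,0],[0.9,-0.2,0,0,0,0],[1.3,-1,0,0,0,0],[1.3,-2.5,0,0,0,0],[1.3,-4,0,0,0,0]]'
python3 -m handwheel '[[0,-0.5,2,0,0,0],[-0.3,-0.5,4,0,0,0],[-0.8,-0.5,6,0,0,0],[-1.4,-0.5,8,0,0,0],[-2,-0.5,9.5,0,0,0]]'
python3 -c "
from h import *
to([.562,.039,.141])
for n in('scene','top'):
  c=bot.camera(n);cv2.imwrite(f'pics/{n}6.png',cv2.resize(c['color'][(140 if n=='scene' else 130):(330 if n=='scene' else 270),(160 if n=='scene' else 100):(410 if n=='scene' else 420),::-1],None,fx=(3 if n=='scene' else 2.5),fy=(3 if n=='scene' else 2.5),interpolation=cv2.INTER_CUBIC))"
```

```text
clock: 11.85
eef_pos: [0.5802, 0.039, 0.2388]
tool_rot: [0.707, -0.001, -0.001, -0.707]
ft_force: [0.5, -0.0, 0.8]
grip_width: -0.0
clock: 12.48
eef_pos: [0.5297, 0.2782, 0.2504]
tool_rot: [0.707, -0.0, -0.001, -0.707]
ft_force: [0.1, 0.4, -0.4]
grip_width: 0.0
t 12.475 pos [0.53  0.278 0.25 ] F [ 0.113  0.417 -0.423] w 3.553445664413154e-05
shift [ 1.289  4.383 -9.568]
turn [ 0.005  0.009 -0.014]
```

View pics/scene6.png

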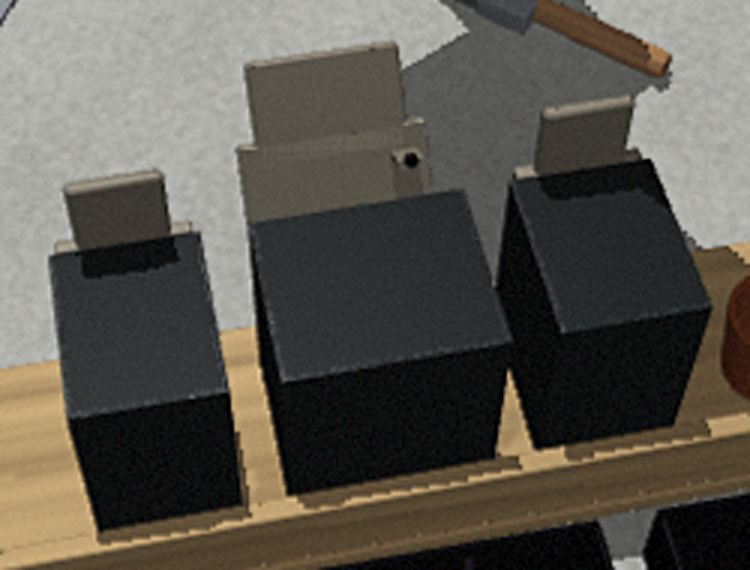

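View pics/top6.png

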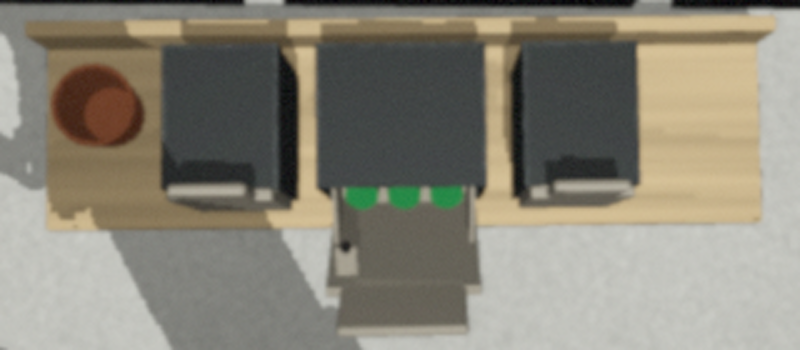

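The wide bin hangs open, with its top edge at rows ~329 in the top zoom. Both narrow bins look shut. I'll measure it.

```bash
python3 - <<'E'
from h import *
T=bot.camera("top");S=bot.camera("scene")
tz=lambda p:(100+p[0]/2.5-.3,130+p[1]/2.5-.3)
sz=lambda p:(160+p[0]/3-.3,140+p[1]/3-.3)
for n,a,b in [("wide y+",(339,329),(397,43)),("wide y-",(467,329),(247,66)),("left y+",(170,190),(632,98)),("left y-",(244,189),(543,111)),("spare y+",(556,184),(160,173)),("spare y-",(630,184),(66,186))]:
    p=tri(T,tz(a),S,sz(b)); print(n,p,"tip",np.arctan2(.633-.0128*(p[1]-.0395)-p[0],p[2]-.023)-.025)
E
```

```text
wide y+ [0.543 0.078 0.154] tip 0.5776849432245098
wide y- [ 0.543 -0.003  0.152] tip 0.5888426481444111
left y+ [0.628 0.179 0.183] tip -0.0031390469761246632
left y- [0.628 0.134 0.184] tip -0.003733583792734762
spare y+ [ 0.632 -0.056  0.184] tip -0.013064048283928266
spare y- [ 0.632 -0.101  0.184] tip -0.010558353466486578
```

```bash
python3 -c "
from workcell import bot
print(bot.job_done())"
```

```text
the job is handed in; nothing more can be done
None
```

I pushed the narrow bin that was hanging open fully shut first, then tipped the wide bin forward to its stop and left it open. The job was handed in at about 12.6 s, with the gripper clear of everything.

- **Left-open bin:** it stopped hard as I pushed, with no more movement as the force rose to about 28 N. After I let go, its tip measured −0.003 rad, so shut.
- **Wide bin:** I pulled it with shut fingers behind the tab until it stopped, at about 20 N. After I let go, it measured 0.58–0.59 rad against the 0.6 rad stop.
- **Spare bin:** I never touched it, and it measured −0.01 rad, so still shut.

The small differences, including 0.009 rad between the two shut bins, are about what the pixel and calibration error allows. I inferred the click from the hard stop and the shut pose, because nothing reports it directly. No check failed.

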